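Fit the stepped mandrel into the bench quick coupler

ROBOT

A 6-joint arm with a two-finger parallel gripper is mounted at the origin on the work surface. World frame = base frame: x ahead of the robot, y to its left, z up, the work surface at z = 0. Lengths are in mm, angles in degrees, forces in N, time in s.
With the tool pointing down it reaches from about 250 to 725 mm from the base axis. Payload 9.7 kg.
Tool frame: the origin (TCP) lies at the very end of the fingers, on their centre line; the grasp point (between the pads) lies 19 mm behind it; z points along the fingers, y is the direction in which the jaws open and shut (so a half turn about z gives the same grasp; the last joint's range is limited). The gripper opens to 85 mm and grips with 20 to 120 N. Pads are 22 mm wide; open, the fingers measure 114 mm over their backs; the gripper's body (76 mm by 85 mm) begins 54 mm behind the grasp point. The pads swing forward as they close: fully open they stand 13 mm farther back than shut.
Start: joints at [-64.114, 4.979, 10.078, 95.1, 0, 90], TCP at [240.119, -494.813, 231.284] pointing down, gripper open.
Joint ranges: [-179.16, 179.16], [-48.56, 103.87], [-65.8, 70.77], [-126.05, 130.52], [-82.76, 87.17], [-180, 180]. Speed limits (degrees/s): [127.2, 127.2, 147.25, 180, 180, 180].

INTERFACE

Orientations are given as [roll, pitch, yaw] about the fixed x, y, z axes, in that order (R = Rz(yaw) Ry(pitch) Rx(roll)).
In Python, from bench import bot gives the robot as it stands. The module is installed in compiled form; this text tells all that it offers.
- The arm moves only by the tool send_rows, never from a script. Its argument "targets" is text: rows parted by semicolons, each of 7 numbers parted by spaces: the shift along the world's x, y, z in m, then the turn, a rotation vector about the world's x, y, z in degrees, then the finger opening in m, from 0 to 0.0854. A call has 1 to 8 rows; each row is the pose to reach, as a shift and turn from the pose commanded when the call began; what a row does not reach only later rows make up. A row lasts 1/12 s, in which the tool goes at most 41.7 mm and 7.16 degrees, less where a joint would pass 70% of its speed; a pose out of reach is approached as far as the arm can. A call with a gripper value outside its range is refused whole. The fingers move at their own pace and stop on an object; "newtons" is the grip in N (left out, the last holds). Time passes only in rows, so rows that repeat a pose let the fingers close. It gives the time, the measured TCP pose, the force and the opening at its end, in the units of the state.
- bot.get_state(): the state, without advancing time (a new reading comes with each control period).
- bot.capture(name): name is "scene" or "top"; returns a dict with "image" (384x512x3 uint8, blue, green, red), "depth" (384x512 float32, mm along the optical axis (not along the pixel's ray), 0 where there is no reading), "fx", "fy", "cx", "cy" (pixels), "R" (3x3) and "t" (3): a world point X has camera coordinates R X + t. Camera axes: x right, y down, z forward; pixel columns grow to the right and rows downward; lengths in mm; the calibration is good to about 2 mm. A picture is of the moment at which its call begins.
- bot.hand_in(): hands the job in, once; it reports no verdict.
The state is a dict: "clock": time; "q": joint angles; "joint_velocities": joint speeds; "joint_torque": joint torques, N m; "tool_pos": TCP position; "orientation": TCP orientation; "contact_force": force on the tool from outside, world axes, zero at the start; "torque": the same for the moment, N m; "gripper_width": finger opening in mm.
Only numpy, scipy, OpenCV 4.12 (cv2) and the standard library are available. Lean on these libraries where they do the work, as an engineer would, in place of code of your own. Each camera call takes 0.05 s, during which the arm holds its last target.

TASK

Fit the stepped ring mandrel from the wooden stand into the bench quick coupler. First pull the coupler's sleeve back (down) until it stays back, then put the mandrel's plug shank down into the coupler and seat it fully home, so that the sleeve springs forward (up) again and locks it. Let go, leaving the mandrel standing upright in the coupler.

Things in the scene. Friction and masses are not known exactly. Their poses are not given: they have to be found in the camera images.
- coupler: Round upright quick coupler bolted to the bench, base plate 100 x 100 x 12 mm. Origin: centre of its underside; z up. Bore 26 mm in diameter: mouth 85 mm up, flared to 33 mm; floor 40 mm up. Sleeve forward: catches 59 to 63 mm up bar the bore. Sleeve back: they are clear and a button stands 7 mm over the floor; a plug pressed 3 mm onto it (8 N) frees the sleeve. Then push the plug on to the floor.
- sleeve (a joint): Slide of the coupler's sleeve, m: 0 forward (up), grows as it is pulled straight down, stop at 0.014. Steel tube 50 mm in diameter with dark bands round the core, top rim 87 mm above the coupler's origin at 0; lowest part (47 to 55 mm) a flange of 62 mm. Spring: about 6 N forward at 0, fading; past 0.009 it snaps over and stays at 0.014 until a plug frees it; then it springs forward by itself.
- mandrel: Round steel stake with a stepped head, 108 mm tall, 0.25 to 0.4 kg. Origin: centre of its lower end; z up its axis. Nose 22 mm in diameter (0 to 12 mm, end 17 mm), neck 9 mm (to 28), shank 22 mm (to 60), steps of 34 mm (60 to 90, grip here), 26 mm (to 99), 18 mm (to 108). Starts upright in the stand; the other two stakes there have a cone or a ball head. Home: origin 40 mm above the coupler's.
- stand: Fixed wooden block 70 x 210 x 42 mm with three holes in a row along its y axis, 65 mm apart, the middle one at its centre; each 26 mm in diameter, floor 12 mm above the bench, and holding one upright stake. Origin: centre of its underside; x across the row, z up. Grip a stake across the row, as its neighbours stand along it.
Mind the look-alikes: they are no part of the job. Leave any blue look-alike of the mandrel alone.

How it is judged:
By the outcome, as a careful person would: the job done as asked, in the order asked, and still so for the second after the job is handed in, with the robot touching nothing.
It also fails if it takes over 51 s, if anything falls off the work surface, if the arm or the gripper's body presses on something with over 40 N, if the wrist force passes 120 N, or if a joint passes its speed limit or range.

## Working session

There is one attempt and no reset: what is moved stays moved. The work goes in short steps, Python scripts to look and compute and a tool call to move; the robot and the scene stay as the last step left them, time stands still between calls to the robot, and variables do not carry over. Pictures are saved under pics/ and viewed, and the job is handed in when it is done.

Besides the shell and the picture viewer there is one more tool, called after "Request:" by a JSON object that holds its "api" and its "payload", one argument or row to a line. send_rows: Moves the arm, as the interface text tells. Its arguments: {"type":"object","properties":{"targets":{"type":"string"},"newtons":{"type":"number"}},"required":["targets"]}

```bash
mkdir -p pics; cat > h.py <<'E'
import numpy as np,cv2
from bench import bot
def cap(n):
    c=bot.capture(n); np.savez(f'{n}.npz',**c); return c
def world(c):
    d=c['depth'];v,u=np.mgrid[:d.shape[0],:d.shape[1]]
    P=np.stack([(u-c['cx'])/c['fx']*d,(v-c['cy'])/c['fy']*d,d],-1)
    return (P-c['t'])@np.array(c['R'])
E
python3 - <<'E'
from h import *
print(bot.get_state())
for n in('scene','top'):
    c=cap(n); cv2.imwrite(f'pics/{n}0.png',c['image']);print(n,c['fx'],c['cx'],c['R'],c['t'],(c['depth']>0).mean())
E
```

```text
{'clock': 0.0, 'q': array([-6.41128245e+01,  5.01065164e+00,  1.00323365e+01,  9.50978906e+01,
        3.73151743e-04,  9.00016553e+01]), 'joint_velocities': array([ 0.01369877, -0.06755602, -0.05440473,  0.06680865, -0.0331298 ,
       -0.032384  ]), 'joint_torque': array([-4.30910518e-06, -5.20387852e+01,  4.64809406e+01,  1.61589333e-02,
       -7.12288306e-05, -2.86328721e-06]), 'tool_pos': array([ 240.03134348, -494.60250946,  230.56839368]), 'orientation': array([-1.79923794e+02, -3.70949805e-04,  2.58855197e+01]), 'contact_force': array([-0.49185838, -0.16032017, -0.10380337]), 'torque': array([-0.02522791,  0.02504093, -0.00954993]), 'gripper_width': 85.51181713592678}
scene 382.67362958504765 258.6031192379254 [[-0.18486978  0.98251735  0.0219732 ]
 [ 0.60412678  0.13125044 -0.78600519]
 [-0.77514773 -0.13203401 -0.61782928]] [  33.9133835  -324.0881038  1235.02594495] 0.995819091796875
top 401.96493693060444 256.58107567418136 [[-2.83883448e-02 -9.99596816e-01  5.54254134e-04]
 [-9.97867833e-01  2.83066336e-02 -5.88092069e-02]
 [ 5.87698070e-02 -2.22256841e-03 -9.98269087e-01]] [ 90.56182146 568.50480069 952.31620007] 0.9961649576822916
```

View pics/scene0.png

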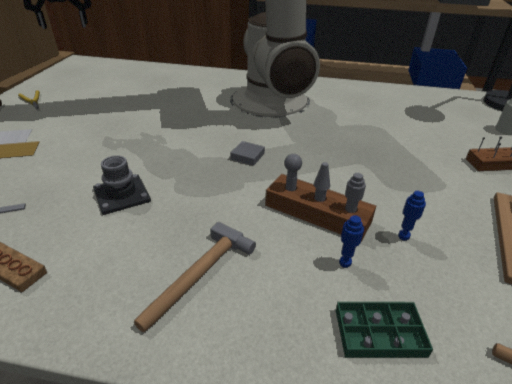

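View pics/top0.png

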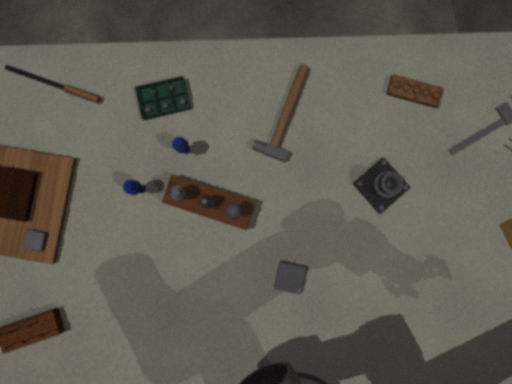

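The scene view shows the coupler at (118,178) and the stand holding ball (292,165), cone (323,180) and stepped mandrel (355,190). Two blue look-alikes stand at (351,240) and (413,215). In the top view the coupler is at (382,185) and the mandrel at (178,192), the left end of the stand.

```bash
python3 - <<'E'
from h import *
for n in('scene','top'):
    c=dict(np.load(n+'.npz'));W=world(c);X,Y,Z=W[...,0],W[...,1],W[...,2]
    m0=(abs(Z)<8)&(X>300)&(X<700)&(abs(Y)<400);print(n,'table z',np.median(Z[m0]))
    box={'scene':{'coup':(90,150,148,215),'stand':(262,378,150,235)},'top':{'coup':(350,415,150,220),'stand':(158,265,170,235)}}[n]
    for k,(u0,u1,v0,v1) in box.items():
        w=W[v0:v1,u0:u1].reshape(-1,3); w=w[w[:,2]>5]
        if k=='coup':
            p=w[(w[:,2]>5)&(w[:,2]<20)];print('plate rect',cv2.minAreaRect(p[:,:2].astype(np.float32)),np.median(p[:,2]))
            for a,b in((45,60),(60,75),(75,83),(83,95)):
                q=w[(w[:,2]>a)&(w[:,2]<b)];print(k,a,b,len(q),q.min(0) if len(q) else'',q.max(0) if len(q) else '')
        else:
            p=w[(w[:,2]>34)&(w[:,2]<48)];print('stand rect',cv2.minAreaRect(p[:,:2].astype(np.float32)),np.median(p[:,2]))
            q=w[w[:,2]>55].astype(np.float32)
            _,l,ce=cv2.kmeans(q[:,:2].copy(),3,None,(3,50,.1),5,0)
            for i in range(3):
                r=q[l[:,0]==i];print(ce[i],len(r),'zmax',np.percentile(r[:,2],98))
                for a in range(55,130,8):
                    s=r[(r[:,2]>a)&(r[:,2]<=a+8)]
                    if len(s)>4: print('   ',a,len(s),s.min(0).round(),s.max(0).round())
    big=cv2.resize(c['image'][box['coup'][2]:box['coup'][3],box['coup'][0]:box['coup'][1]],None,fx=6,fy=6,interpolation=2)
    cv2.imwrite(f'pics/{n}_c.png',cv2.convertScaleAbs(big,alpha=1.8))
    b=box['stand'];big=cv2.resize(c['image'][b[2]:b[3],b[0]:b[1]],None,fx=6,fy=6,interpolation=2)
    cv2.imwrite(f'pics/{n}_s.png',cv2.convertScaleAbs(big,alpha=1.8))
E
```

```text
scene table z -2.032402411826344
plate rect ((571.6926879882812, -226.99942016601562), (102.21649932861328, 99.39886474609375), 38.59168243408203) 10.13383938462378
coup 45 60 248 [ 548.15925715 -256.97004258   45.70110341] [ 603.53671517 -196.18806812   59.94807791]
coup 60 75 209 [ 555.62887728 -243.96318765   60.12304553] [ 596.93803852 -200.58871382   74.78264748]
coup 75 83 196 [ 548.80124734 -248.42235288   75.04900479] [ 596.24310617 -201.88998642   82.9945311 ]
coup 83 95 124 [ 546.48125824 -251.07199634   83.02535579] [ 595.82056526 -202.3152819    86.38628672]
stand rect ((541.357421875, 190.30044555664062), (210.69444274902344, 73.43120574951172), 70.83798217773438) 39.84410372341619
[551.69244 195.2952 ] 1282 zmax 118.566
    55 110 [520. 119.  55.] [575. 262.  63.]
    63 76 [520. 118.  63.] [578. 266.  71.]
    71 169 [521. 120.  71.] [580. 268.  79.]
    79 146 [522. 120.  79.] [581. 267.  87.]
    87 150 [527. 116.  87.] [580. 268.  95.]
    95 210 [523. 113.  95.] [580. 268. 103.]
    103 207 [514. 112. 103.] [577. 264. 111.]
    111 198 [510. 116. 111.] [573. 260. 1
[... 1238 characters left out ...]
3 56 [547. 236. 103.] [575. 261. 111.]
    111 40 [551. 239. 111.] [573. 261. 119.]
    119 31 [553. 242. 119.] [568. 257. 122.]
[517.13605 121.56996] 232 zmax 984.05096
    95 5 [504. 110.  99.] [520. 145. 103.]
    103 54 [502. 110. 104.] [535. 145. 111.]
    111 131 [502. 112. 111.] [532. 142. 119.]
    119 18 [511. 118. 119.] [521. 133. 122.]
[538.5902  185.67958] 168 zmax 122.65079
    71 29 [523. 174.  71.] [555. 204.  79.]
    79 29 [525. 175.  79.] [552. 202.  87.]
    87 24 [527. 177.  87.] [552. 201.  95.]
    95 21 [530. 178.  95.] [550. 198. 102.]
    103 20 [530. 179. 103.] [547. 197. 111.]
    111 17 [532. 181. 111.] [547. 196. 119.]
    119 27 [534. 182. 119.] [544. 195. 124.]
```

Request:
{"api": "send_rows", "payload": {
  "targets": "0.04 0.03 -0.01 0 0 6 0.085;0.08 0.065 -0.02 0 0 12 0.085;0.12 0.1 -0.03 0 0 18 0.085;0.15 0.125 -0.04 0 0 25 0.085;0.18 0.15 -0.05 0 0 31 0.085;0.21 0.175 -0.06 0 0 37 0.085;0.24 0.2 -0.07 0 0 44.7 0.085;0.27 0.22 -0.08 0 0 44.7 0.085",
  "newtons": 60
}}

```text
clock: 0.77
tool_pos: [492.2, -286.9, 157.1]
orientation: [-180.0, -0.0, 71.0]
contact_force: [1.1, -0.4, 0.3]
gripper_width: 84.9
```

Request:
{"api": "send_rows", "payload": {
  "targets": "0.03 0.025 -0.01 0 0 0 0.085;0.06 0.047 -0.02 0 0 0 0.085;0.06 0.047 -0.02 0 0 0 0.085;0.06 0.047 -0.02 0 0 0 0.085;0.06 0.047 -0.02 0 0 0 0.085;0.06 0.047 -0.02 0 0 0 0.085"
}}

```text
clock: 1.27
tool_pos: [550.6, -242.5, 138.0]
orientation: [180.0, 0.0, 70.5]
contact_force: [0.4, 0.4, -0.3]
gripper_width: 84.6
```

```bash
python3 - <<'E'
from h import *
print(bot.get_state()['tool_pos'],bot.get_state()['orientation'])
for n,b in(('scene',(60,190,60,220)),('top',(310,460,110,260))):
    c=cap(n); W=world(c); u0,u1,v0,v1=b
    cv2.imwrite(f'pics/{n}1.png',cv2.convertScaleAbs(cv2.resize(c['image'][v0:v1,u0:u1],None,fx=3.7,fy=3.7,interpolation=2),alpha=1.8))
    if n=='scene':
        w=W[v0:v1,u0:u1].reshape(-1,3);w=w[(abs(w[:,0]-570)<110)&(abs(w[:,1]+227)<110)]
        for a in range(45,200,8):
            s=w[(w[:,2]>a)&(w[:,2]<=a+8)]
            if len(s): print(a,len(s),s.min(0).round(),s.max(0).round())
E
```

```text
[ 550.58892211 -242.52985019  137.96088195] [1.79986893e+02 1.28472104e-02 7.05236237e+01]
45 146 [ 546. -255.   45.] [ 602. -196.   53.]
53 110 [ 551. -256.   53.] [ 601. -198.   61.]
61 97 [ 557. -245.   61.] [ 597. -202.   69.]
69 139 [ 552. -248.   69.] [ 598. -202.   77.]
77 251 [ 545. -251.   77.] [ 597. -202.   85.]
85 33 [ 547. -249.   85.] [ 595. -204.   87.]
141 2 [ 511. -255.  148.] [ 597. -224.  149.]
149 57 [ 502. -265.  149.] [ 602. -214.  157.]
157 86 [ 500. -266.  157.] [ 606. -215.  165.]
165 96 [ 499. -266.  165.] [ 606. -215.  173.]
173 101 [ 500. -267.  173.] [ 607. -214.  181.]
181 86 [ 501. -266.  181.] [ 607. -213.  189.]
189 101 [ 488. -273.  190.] [ 622. -206.  197.]
197 240 [ 485. -278.  197.] [ 625. -205.  205.]
```

View pics/scene1.png

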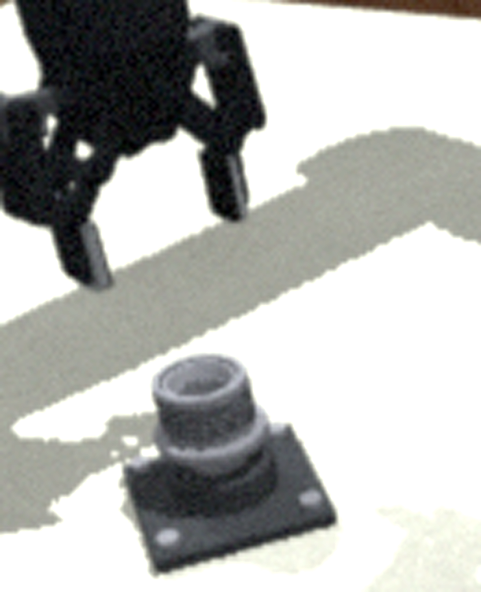

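Request:
{"api": "send_rows", "payload": {
  "targets": "0.0185 0.014 0 0 0 0 0.085;0.0185 0.014 -0.04 0 0 0 0.085;0.0185 0.014 -0.076 0 0 0 0.085;0.0185 0.014 -0.076 0 0 0 0.085;0.0185 0.014 -0.076 0 0 0 0.085"
}}

```text
clock: 1.78
tool_pos: [568.0, -227.9, 60.7]
orientation: [-179.8, -0.0, 70.5]
contact_force: [-0.0, -0.2, 1.2]
gripper_width: 85.2
```

The crop shows the open gripper above the coupler, with the flange (200,450) low on the sleeve. Next I close on the tube.

Request:
{"api": "send_rows", "payload": {
  "targets": "0 0 0 0 0 0 0.04;0 0 0 0 0 0 0.04;0 0 0 0 0 0 0.04;0 0 0 0 0 0 0.04;0 0 0 0 0 0 0.04;0 0 0 0 0 0 0.04",
  "newtons": 60
}}

```text
clock: 2.28
tool_pos: [570.1, -228.3, 63.7]
orientation: [179.9, 0.0, 70.6]
contact_force: [-3.2, 0.4, 6.9]
gripper_width: 48.3
```

Request:
{"api": "send_rows", "payload": {
  "targets": "0 0 -0.003 0 0 0 0.04;0 0 -0.006 0 0 0 0.04;0 0 -0.009 0 0 0 0.04;0 0 -0.011 0 0 0 0.04;0 0 -0.013 0 0 0 0.04;0 0 -0.013 0 0 0 0.04"
}}

```text
clock: 2.78
tool_pos: [570.1, -228.2, 50.9]
orientation: [179.9, 0.0, 70.6]
contact_force: [-6.3, 0.0, 15.1]
gripper_width: 48.4
```

Request:
{"api": "send_rows", "payload": {
  "targets": "0 0 -0.001 0 0 0 0.04;0 0 -0.002 0 0 0 0.04;0 0 -0.003 0 0 0 0.04;0 0 -0.003 0 0 0 0.04"
}}

```text
clock: 3.12
tool_pos: [570.3, -228.3, 50.7]
orientation: [179.8, 0.0, 70.6]
contact_force: [-13.2, 2.8, 33.7]
gripper_width: 48.5
```

```bash
python3 - <<'E'
from h import *
for n,b in(('scene',(60,190,60,220)),('top',(310,460,110,260))):
    c=cap(n); W=world(c); u0,u1,v0,v1=b
    cv2.imwrite(f'pics/{n}2.png',cv2.convertScaleAbs(cv2.resize(c['image'][v0:v1,u0:u1],None,fx=3.7,fy=3.7,interpolation=2),alpha=1.8))
E
```

```text
(no output)
```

View pics/scene2.png

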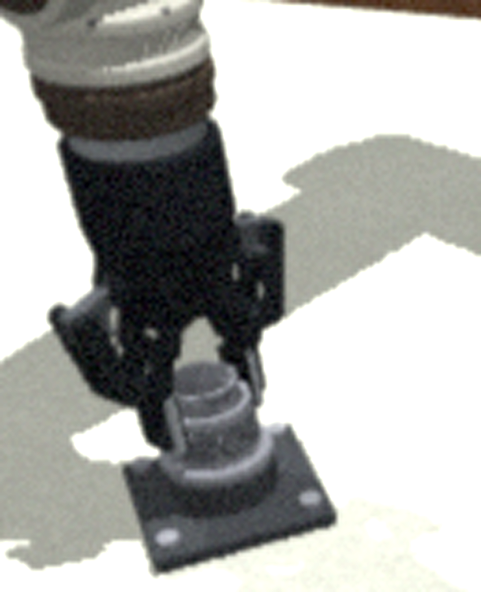

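The picture shows the sleeve drawn down, with the bare core standing above its rim at (205,380). The force rose with no further travel, so it is at the stop. I open and rise.

Request:
{"api": "send_rows", "payload": {
  "targets": "0 0 0.003 0 0 0 0.085;0 0 0.003 0 0 0 0.085;0 0 0.003 0 0 0 0.085;0 0 0.003 0 0 0 0.085;0 0 0.003 0 0 0 0.085;0 0 0.04 0 0 0 0.085;0 0 0.08 0 0 0 0.085;0 0 0.12 0 0 0 0.085"
}}

```text
clock: 3.88
tool_pos: [569.0, -227.4, 165.8]
orientation: [-179.9, -0.0, 70.6]
contact_force: [0.6, 0.0, -0.3]
gripper_width: 85.2
```

Request:
{"api": "send_rows", "payload": {
  "targets": "0 0.04 0 0 0 0 0.085;0 0.08 0 0 0 0 0.085;0 0.12 0 0 0 0 0.085;0 0.16 0 0 0 0 0.085;0 0.2 0 0 0 0 0.085;0 0.24 0 0 0 0 0.085;0 0.28 0 0 0 0 0.085;0 0.32 0 0 0 0 0.085"
}}

```text
clock: 4.55
tool_pos: [569.3, 94.2, 165.2]
orientation: [-180.0, 0.0, 70.6]
contact_force: [0.7, -0.8, 0.9]
gripper_width: 85.3
```

```bash
python3 - <<'E'
from h import *
for n,b in(('scene',(80,160,130,220)),('top',(340,420,140,230))):
    c=cap(n); W=world(c); u0,u1,v0,v1=b
    cv2.imwrite(f'pics/{n}3.png',cv2.convertScaleAbs(cv2.resize(c['image'][v0:v1,u0:u1],None,fx=6,fy=6,interpolation=2),alpha=1.8))
    w=W[v0:v1,u0:u1].reshape(-1,3)
    for a,bb in((28,45),(45,62),(62,78),(78,90)):
        s=w[(w[:,2]>a)&(w[:,2]<=bb)];print(n,a,len(s),s.min(0).round(),s.max(0).round())
E
```

```text
scene 28 261 [ 547. -257.   28.] [ 602. -196.   45.]
scene 45 185 [ 550. -248.   45.] [ 597. -202.   62.]
scene 62 305 [ 549. -249.   62.] [ 596. -201.   78.]
scene 78 112 [ 552. -245.   78.] [ 591. -208.   84.]
top 28 184 [ 540. -247.   29.] [ 599. -198.   45.]
top 45 105 [ 544. -243.   45.] [ 593. -203.   62.]
top 62 188 [ 545. -251.   62.] [ 593. -204.   78.]
top 78 113 [ 551. -249.   78.] [ 588. -209.   89.]
```

View pics/scene3.png

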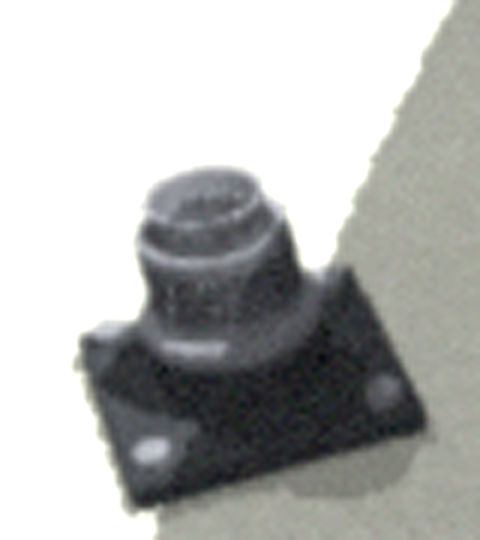

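View pics/top3.png

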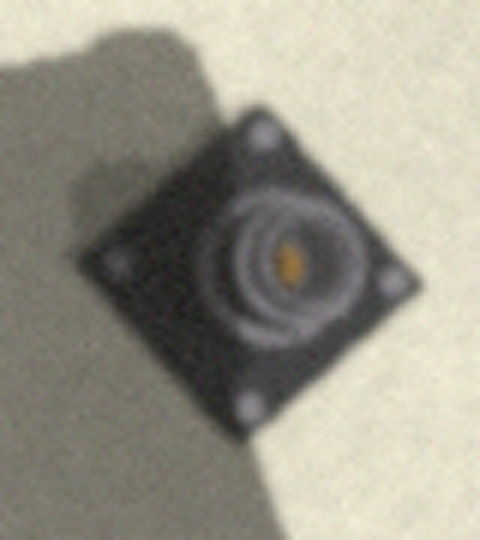

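The sleeve stays back: its rim is at about 73 mm, and the orange button is visible at (288,262). Now to the mandrel.

Request:
{"api": "send_rows", "payload": {
  "targets": "-0.004 0.04 0 0 0 0 0.085;-0.0085 0.08 0 0 0 0 0.085;-0.0085 0.12 0 0 0 0 0.085;-0.0085 0.158 0 0 0 0 0.085;-0.0085 0.158 -0.016 0 0 0 0.085;-0.0085 0.158 -0.016 0 0 0 0.085;-0.0085 0.158 -0.016 0 0 0 0.085;-0.0085 0.158 -0.016 0 0 0 0.085"
}}

```text
clock: 5.32
tool_pos: [561.3, 249.2, 149.8]
orientation: [-180.0, 0.0, 70.5]
contact_force: [0.3, -0.2, 0.2]
gripper_width: 85.4
```

```bash
python3 - <<'E'
from h import *
print(bot.get_state()['tool_pos'])
for n,b in(('scene',(260,420,80,240)),('top',(100,250,120,270))):
    c=cap(n); W=world(c); u0,u1,v0,v1=b
    cv2.imwrite(f'pics/{n}4.png',cv2.convertScaleAbs(cv2.resize(c['image'][v0:v1,u0:u1],None,fx=3.7,fy=3.7,interpolation=2),alpha=1.8))
    if n=='scene':
        w=W[v0:v1,u0:u1].reshape(-1,3);w=w[(abs(w[:,0]-561)<75)&(abs(w[:,1]-255)<45)]
        for a in range(45,230,8):
            s=w[(w[:,2]>a)&(w[:,2]<=a+8)]
            if len(s): print(a,len(s),s.min(0).round(),s.max(0).round())
E
```

```text
[561.31195397 249.18100954 149.77243875]
45 37 [565. 241.  45.] [575. 262.  53.]
53 36 [561. 241.  53.] [576. 261.  61.]
61 25 [566. 241.  61.] [574. 262.  65.]
69 50 [566. 235.  69.] [579. 267.  77.]
77 67 [560. 235.  77.] [581. 268.  85.]
85 67 [563. 235.  85.] [580. 268.  93.]
93 104 [554. 235.  93.] [580. 268. 101.]
101 74 [556. 237. 101.] [581. 264. 109.]
109 48 [557. 241. 109.] [573. 262. 117.]
117 42 [554. 243. 117.] [573. 259. 119.]
157 37 [518. 225. 160.] [612. 273. 165.]
165 85 [520. 224. 165.] [616. 276. 173.]
173 85 [521. 224. 173.] [618. 276. 181.]
181 87 [518. 223. 181.] [617. 277. 189.]
189 83 [518. 223. 189.] [618. 276. 197.]
197 31 [519. 226. 197.] [619. 278. 205.]
205 93 [501. 214. 205.] [635. 285. 213.]
213 148 [497. 215. 213.] [636. 286. 221.]
221 115 [497. 215. 221.] [635. 285. 229.]
229 130 [500. 215. 229.] [634. 285. 237.]
```

View pics/scene4.png

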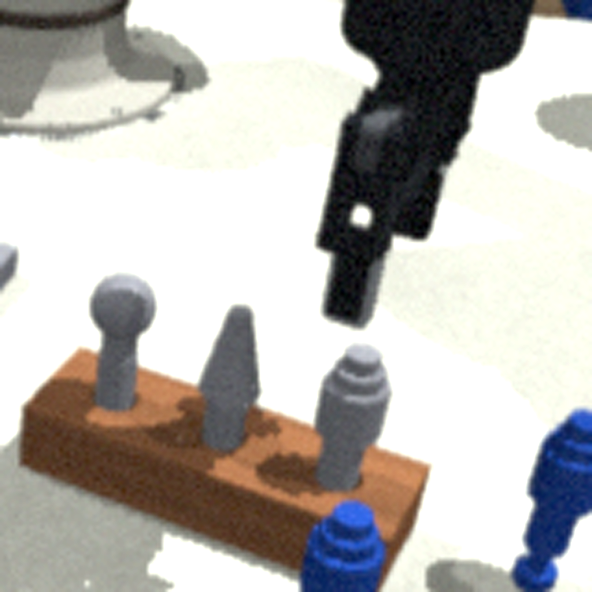

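The scene crop shows the open jaws straight over the stepped mandrel at (352,410), fingers clear of the cone and the blue stakes. Descending.

Request:
{"api": "send_rows", "payload": {
  "targets": "0 0.001 -0.03 0 0 0 0.085;0 0.001 -0.06 0 0 0 0.085;0 0.001 -0.078 0 0 0 0.085;0 0.001 -0.078 0 0 0 0.085;0 0.001 -0.078 0 0 0 0.085"
}}

```text
clock: 5.83
tool_pos: [561.1, 250.3, 71.8]
orientation: [-180.0, 0.0, 70.5]
contact_force: [0.3, 0.2, 0.5]
gripper_width: 85.1
```

Request:
{"api": "send_rows", "payload": {
  "targets": "0 0 0 0 0 0 0.02;0 0 0 0 0 0 0.02;0 0 0 0 0 0 0.02;0 0 0 0 0 0 0.02;0 0 0 0 0 0 0.02;0 0 0 0 0 0 0.02;0 0 0 0 0 0 0.02;0 0 0 0 0 0 0.02",
  "newtons": 60
}}

```text
clock: 6.5
tool_pos: [561.8, 251.5, 72.9]
orientation: [179.9, -0.1, 70.6]
contact_force: [-0.0, 0.5, 5.9]
gripper_width: 32.8
```

Request:
{"api": "send_rows", "payload": {
  "targets": "0 0 0.01 0 0 0 0.02;0 0 0.025 0 0 0 0.02;0 0 0.045 0 0 0 0.02;0 0 0.07 0 0 0 0.02;0 0 0.1 0 0 0 0.02;0 0 0.13 0 0 0 0.02;0 0 0.13 0 0 0 0.02",
  "newtons": 80
}}

```text
clock: 7.08
tool_pos: [562.4, 251.9, 208.4]
orientation: [179.7, -0.3, 70.6]
contact_force: [0.9, 0.8, -1.9]
gripper_width: 31.9
```

Request:
{"api": "send_rows", "payload": {
  "targets": "0 -0.03 0 0 0 0 0.02;0 -0.07 0 0 0 0 0.02;0 -0.11 0 0 0 0 0.02;0 -0.15 0 0 0 0 0.02;0 -0.19 0 0 0 0 0.02;0 -0.23 0 0 0 0 0.02;0 -0.27 0 0 0 0 0.02;0 -0.3 0 0 0 0 0.02"
}}

```text
clock: 7.75
tool_pos: [560.5, -51.5, 201.3]
orientation: [-180.0, 0.0, 70.5]
contact_force: [-0.0, 1.1, -3.0]
gripper_width: 31.7
```

Request:
{"api": "send_rows", "payload": {
  "targets": "0.003 -0.03 0 0 0 0 0.02;0.006 -0.07 0 0 0 0 0.02;0.008 -0.11 0 0 0 0 0.02;0.008 -0.14 0 0 0 0 0.02;0.008 -0.16 0 0 0 0 0.02;0.008 -0.16 0 0 0 0 0.02;0.008 -0.16 0 0 0 0 0.02"
}}

```text
clock: 8.33
tool_pos: [568.7, -209.6, 200.8]
orientation: [-179.9, -0.0, 70.5]
contact_force: [0.3, 0.4, -2.4]
gripper_width: 32.1
```

```bash
python3 - <<'E'
from h import *
print(bot.get_state()['tool_pos'],bot.get_state()['gripper_width'])
for n,b in(('scene',(60,190,50,220)),('top',(320,470,110,260))):
    c=cap(n); W=world(c); u0,u1,v0,v1=b
    cv2.imwrite(f'pics/{n}5.png',cv2.convertScaleAbs(cv2.resize(c['image'][v0:v1,u0:u1],None,fx=3.5,fy=3.5,interpolation=2),alpha=1.8))
    if n=='scene':
        w=W[v0:v1,u0:u1].reshape(-1,3);w=w[(abs(w[:,0]-569)<75)&(abs(w[:,1]+210)<65)]
        for a in range(60,280,6):
            s=w[(w[:,2]>a)&(w[:,2]<=a+6)]
            if len(s): print(a,len(s),s.min(0).round(),s.max(0).round(), (s.min(0)+s.max(0))/2)
E
```

```text
[ 568.72453554 -209.5690903   200.77552491] 32.10986527093098
60 85 [ 552. -249.   60.] [ 597. -202.   66.] [ 574.61687164 -225.05809347   62.9912198 ]
66 170 [ 550. -249.   66.] [ 597. -202.   72.] [ 573.33761898 -225.56067172   68.99180045]
72 82 [ 554. -243.   72.] [ 595. -211.   78.] [ 574.37115663 -226.86852982   75.01464195]
78 107 [ 550. -245.   78.] [ 590. -208.   84.] [ 569.98548021 -226.88570144   81.03376112]
84 3 [ 554. -244.   84.] [ 577. -227.   84.] [ 565.41585902 -235.45530768   84.31587637]
132 1 [ 575. -209.  138.] [ 575. -209.  138.] [ 575.12712719 -208.82264311  137.8360455 ]
138 23 [ 567. -214.  138.] [ 580. -198.  143.] [ 573.29398499 -206.26511869  140.70644433]
144 59 [ 560. -218.  144.] [ 581. -198.  150.] [ 570.57609143 -208.19562168  146.96971544]
150 22 [ 564. -218.  150.] [ 580. -200.  156.] [ 571.65054473 -208.88121211  152.96172806]
156 14 [ 569. -212.  156.] [ 575. -204.  161.] [ 572.23780578 -208.01245065  158.83237005]
162 13 [ 566. -215.  162.] [ 579. -198.  168.] [ 572.45983661 -206.73646456  164.95043452]
168 41 [ 563. -217.  168.] [ 583. -198.  1
[... 998 characters left out ...]
-189.  240.] [ 573.64331553 -205.92771509  237.04939255]
240 129 [ 532. -221.  240.] [ 612. -183.  246.] [ 572.29630471 -202.04304696  243.06093985]
246 177 [ 529. -235.  246.] [ 618. -181.  252.] [ 573.19017487 -208.07180853  248.9726049 ]
252 193 [ 519. -236.  252.] [ 620. -181.  258.] [ 569.84170716 -208.25378939  254.9994822 ]
258 152 [ 516. -238.  258.] [ 623. -180.  264.] [ 569.62757511 -209.00389083  260.98272435]
264 217 [ 517. -237.  264.] [ 626. -179.  270.] [ 571.52676585 -207.86587839  267.00645848]
270 211 [ 517. -238.  270.] [ 628. -178.  276.] [ 572.4954371  -207.53924652  273.02143452]
276 231 [ 515. -239.  276.] [ 630. -177.  282.] [ 572.24571396 -208.2850525   278.96127278]
```

View pics/scene5.png

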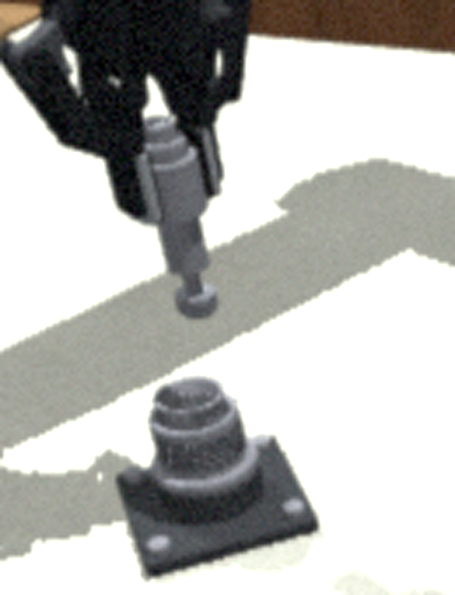

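The crop shows the mandrel held upright, nose tip at (197,310), bore mouth at (190,390), and the sleeve still back. The relative offset is about +0.7 mm in x and -18.3 mm in y.

Request:
{"api": "send_rows", "payload": {
  "targets": "0.0007 -0.0183 0 0 0 0 0.02;0.0007 -0.0183 -0.02 0 0 0 0.02;0.0007 -0.0183 -0.04 0 0 0 0.02;0.0007 -0.0183 -0.052 0 0 0 0.02;0.0007 -0.0183 -0.058 0 0 0 0.02;0.0007 -0.0183 -0.062 0 0 0 0.02;0.0007 -0.0183 -0.062 0 0 0 0.02"
}}

```text
clock: 9.02
tool_pos: [569.9, -226.4, 139.3]
orientation: [-180.0, -0.0, 70.6]
contact_force: [0.3, -0.2, -2.9]
gripper_width: 31.9
```

```bash
python3 - <<'E'
from h import *
print(bot.get_state()['tool_pos'],bot.get_state()['contact_force'],bot.get_state()['torque'])
for n,b in(('scene',(60,190,50,220)),('top',(320,470,110,260))):
    c=cap(n); u0,u1,v0,v1=b
    cv2.imwrite(f'pics/{n}6.png',cv2.convertScaleAbs(cv2.resize(c['image'][v0:v1,u0:u1],None,fx=3.5,fy=3.5,interpolation=2),alpha=1.8))
E
```

```text
[ 569.8810823  -226.38970563  139.34945627] [ 0.33338845 -0.18037006 -2.86867837] [-0.03950675  0.05494642 -0.02123786]
```

View pics/scene6.png

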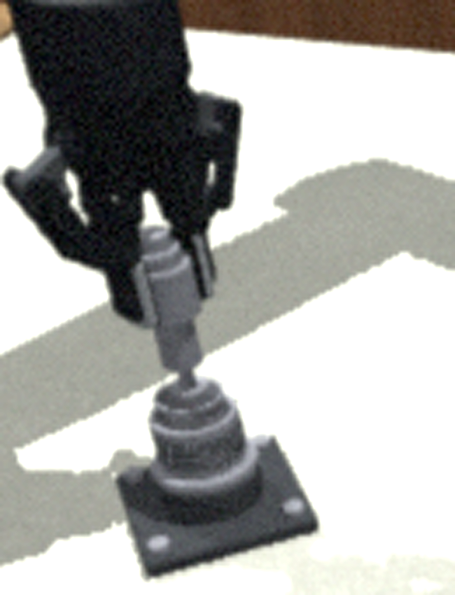

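The nose is inside the mouth at (188,385) with no side force. Going on down.

Request:
{"api": "send_rows", "payload": {
  "targets": "0 0 -0.004 0 0 0 0.02;0 0 -0.008 0 0 0 0.02;0 0 -0.012 0 0 0 0.02;0 0 -0.016 0 0 0 0.02;0 0 -0.02 0 0 0 0.02;0 0 -0.02 0 0 0 0.02"
}}

```text
clock: 9.62
tool_pos: [569.5, -226.9, 118.3]
orientation: [-179.9, -0.0, 70.6]
contact_force: [0.3, -0.1, -3.4]
gripper_width: 31.9
```

Free; the nose is at about 58 mm. Next it approaches the button, touching at a TCP height of about 107.

Request:
{"api": "send_rows", "payload": {
  "targets": "0 0 -0.004 0 0 0 0.02;0 0 -0.008 0 0 0 0.02;0 0 -0.011 0 0 0 0.02;0 0 -0.013 0 0 0 0.02;0 0 -0.014 0 0 0 0.02;0 0 -0.014 0 0 0 0.02"
}}

```text
clock: 10.12
tool_pos: [569.8, -227.0, 105.3]
orientation: [-180.0, 0.0, 70.6]
contact_force: [0.3, -0.1, -4.2]
gripper_width: 31.8
```

Request:
{"api": "send_rows", "payload": {
  "targets": "0 0 -0.001 0 0 0 0.02;0 0 -0.002 0 0 0 0.02;0 0 -0.003 0 0 0 0.02;0 0 -0.003 0 0 0 0.02"
}}

```text
clock: 10.45
tool_pos: [569.8, -227.0, 102.2]
orientation: [-180.0, -0.0, 70.6]
contact_force: [-0.2, -0.1, -3.4]
gripper_width: 32.2
```

Request:
{"api": "send_rows", "payload": {
  "targets": "0 0 -0.001 0 0 0 0.02;0 0 -0.002 0 0 0 0.02;0 0 -0.002 0 0 0 0.02"
}}

```text
clock: 10.7
tool_pos: [570.0, -227.1, 101.0]
orientation: [180.0, 0.0, 70.6]
contact_force: [-1.4, -0.4, -0.2]
gripper_width: 31.9
```

Request:
{"api": "send_rows", "payload": {
  "targets": "0 0 -0.001 0 0 0 0.02;0 0 -0.002 0 0 0 0.02;0 0 -0.002 0 0 0 0.02"
}}

```text
clock: 10.95
tool_pos: [570.1, -227.2, 100.9]
orientation: [179.9, 0.0, 70.6]
contact_force: [-4.9, 1.8, 13.0]
gripper_width: 31.8
```

```bash
python3 - <<'E'
from h import *
for n,b in(('scene',(60,190,70,220)),):
    c=cap(n); u0,u1,v0,v1=b; W=world(c)
    cv2.imwrite(f'pics/{n}7.png',cv2.convertScaleAbs(cv2.resize(c['image'][v0:v1,u0:u1],None,fx=3.9,fy=3.9,interpolation=2),alpha=1.8))
E
```

```text
(no output)
```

View pics/scene7.png

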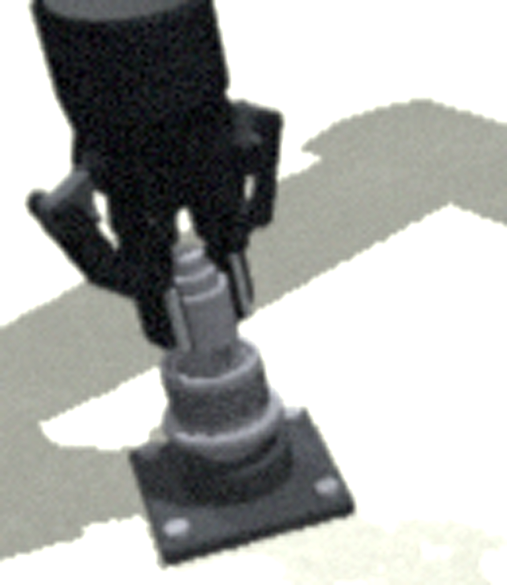

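The sleeve has sprung forward: its rim at (210,365) is level with the mouth again. I press a little more to make sure the plug is on the floor.

Request:
{"api": "send_rows", "payload": {
  "targets": "0 0 -0.001 0 0 0 0.02;0 0 -0.002 0 0 0 0.02;0 0 -0.002 0 0 0 0.02"
}}

```text
clock: 11.25
tool_pos: [570.2, -227.2, 100.8]
orientation: [179.8, 0.0, 70.6]
contact_force: [-9.7, 3.9, 26.4]
gripper_width: 32.0
```

Request:
{"api": "send_rows", "payload": {
  "targets": "0 0 0.003 0 0 0 0.02;0 0 0.004 0 0 0 0.02;0 0 0.004 0 0 0 0.02"
}}

```text
clock: 11.5
tool_pos: [570.1, -227.2, 101.0]
orientation: [180.0, 0.0, 70.6]
contact_force: [-1.7, -0.1, 4.8]
gripper_width: 32.3
```

Request:
{"api": "send_rows", "payload": {
  "targets": "0 0 0 0 0 0 0.085;0 0 0 0 0 0 0.085;0 0 0 0 0 0 0.085;0 0 0 0 0 0 0.085;0 0 0 0 0 0 0.085;0 0 0 0 0 0 0.085;0 0 0.03 0 0 0 0.085;0 0 0.06 0 0 0 0.085"
}}

```text
clock: 12.17
tool_pos: [568.8, -226.6, 159.3]
orientation: [-179.8, -0.0, 70.6]
contact_force: [0.4, -0.0, 0.8]
gripper_width: 84.7
```

Request:
{"api": "send_rows", "payload": {
  "targets": "0 0 0.04 0 0 0 0.085;0 0 0.08 0 0 0 0.085;-0.03 0.03 0.1 0 0 0 0.085;-0.05 0.07 0.1 0 0 0 0.085;-0.07 0.11 0.1 0 0 0 0.085;-0.09 0.14 0.1 0 0 0 0.085;-0.09 0.14 0.1 0 0 0 0.085"
}}

```text
clock: 12.75
tool_pos: [477.2, -83.4, 261.8]
orientation: [180.0, -0.1, 70.7]
contact_force: [-1.8, 0.5, -0.1]
gripper_width: 84.9
```

```bash
python3 - <<'E'
from h import *
for n,b in(('scene',(60,190,100,220)),('top',(320,470,110,260))):
    c=cap(n); u0,u1,v0,v1=b; W=world(c)
    cv2.imwrite(f'pics/{n}8.png',cv2.convertScaleAbs(cv2.resize(c['image'][v0:v1,u0:u1],None,fx=3.9,fy=3.9,interpolation=2),alpha=1.8))
    w=W[v0:v1,u0:u1].reshape(-1,3);w=w[(abs(w[:,0]-569)<40)&(abs(w[:,1]+228)<40)]
    for a in range(40,160,8):
            s=w[(w[:,2]>a)&(w[:,2]<=a+8)]
            if len(s)>2: print(n,a,len(s),s.min(0).round(),s.max(0).round(),(s.min(0)+s.max(0)).round()/2)
E
```

```text
scene 40 29 [ 562. -245.   45.] [ 602. -196.   48.] [ 582.  -220.5   46.5]
scene 48 177 [ 546. -256.   48.] [ 603. -195.   56.] [ 574.5 -226.    52. ]
scene 56 82 [ 559. -246.   56.] [ 597. -202.   64.] [ 578. -224.   60.]
scene 64 89 [ 563. -243.   64.] [ 597. -202.   72.] [ 580.  -222.5   68. ]
scene 72 115 [ 553. -248.   72.] [ 597. -202.   80.] [ 575. -225.   76.]
scene 80 199 [ 549. -252.   80.] [ 597. -202.   87.] [ 572.5 -226.5   83.5]
scene 88 32 [ 569. -233.   88.] [ 583. -215.   95.] [ 576.  -224.    91.5]
scene 96 47 [ 566. -238.   98.] [ 588. -210.  104.] [ 577. -224.  101.]
scene 104 58 [ 564. -237.  104.] [ 588. -210.  112.] [ 576. -223.  108.]
scene 112 67 [ 565. -239.  112.] [ 589. -209.  120.] [ 577. -224.  116.]
scene 120 82 [ 558. -242.  120.] [ 589. -209.  128.] [ 573.5 -225.5  124. ]
scene 128 73 [ 559. -241.  128.] [ 587. -210.  136.] [ 573.  -225.5  132. ]
scene 136 59 [ 560. -238.  136.] [ 582. -215.  144.] [ 571.  -226.5  140. ]
scene 144 40 [ 562. -237.  144.] [ 581. -217.  147.] [ 571.  -227.   145.5]
top 48 74 [ 556. -239.   49.] [ 600. -197.   56.] [ 578.
[... 193 characters left out ...]
[ 591. -204.   80.] [ 571.5 -214.    76. ]
top 80 95 [ 552. -239.   80.] [ 593. -204.   88.] [ 572.5 -221.5   84. ]
top 88 6 [ 556. -229.   89.] [ 592. -203.   89.] [ 574. -216.   89.]
top 96 5 [ 560. -218.   99.] [ 582. -213.  104.] [ 571.  -215.5  101.5]
top 104 17 [ 557. -219.  105.] [ 583. -211.  112.] [ 570.5 -215.   108. ]
top 112 16 [ 557. -217.  112.] [ 581. -212.  120.] [ 568.5 -214.5  116. ]
top 120 23 [ 556. -245.  121.] [ 584. -212.  128.] [ 570.5 -228.5  124.5]
top 128 58 [ 556. -244.  128.] [ 586. -211.  136.] [ 570.5 -227.5  132. ]
top 136 56 [ 557. -240.  136.] [ 581. -215.  143.] [ 569.  -227.5  140. ]
top 144 60 [ 561. -236.  144.] [ 578. -219.  150.] [ 569.  -227.5  147.5]
```

View pics/scene8.png

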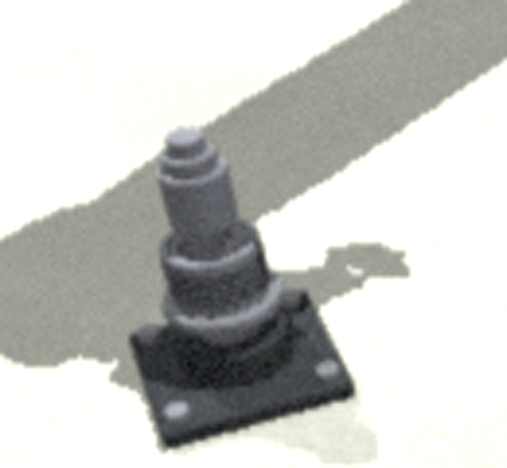

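View pics/top8.png

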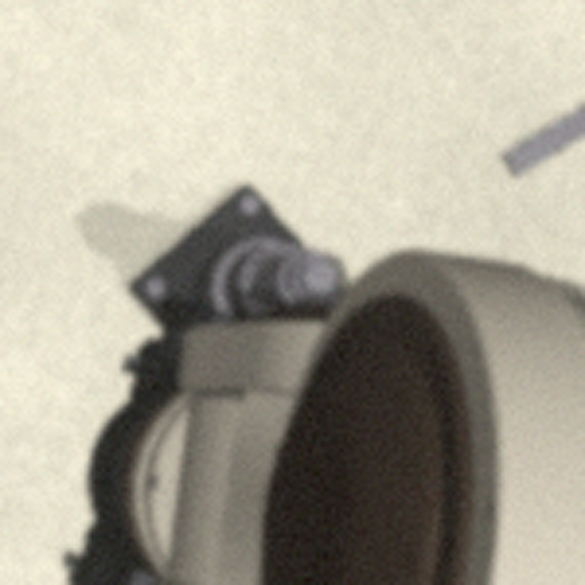

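The scene view shows the mandrel upright in the coupler with its head at (185,135) and the sleeve rim up at (210,245). The top view agrees: mandrel top at about 148 mm and sleeve rim at about 87 mm, both matching home and locked.

```bash
python3 -c "
from bench import bot
s=bot.get_state();print(s['clock'],s['contact_force']);print(bot.hand_in())"
```

```text
12.85 [-0.07651153 -0.60394316  0.53624251]
the job is handed in; nothing more can be done
None
```

The mandrel is standing upright in the coupler, seated home, with the sleeve locked forward. I handed the job in at 12.9 s, and the arm was clear of everything.

I gripped the sleeve and pulled it down to its stop, and it stayed back with the button showing. Then I took the stepped mandrel from the stand, gripping across the row, and lowered it into the bore. I pressed it to the floor with about 26 N, and the sleeve sprang up by itself. After that I let go and backed away.

**Last checks:**
- **Mandrel height:** its top is at about 148 mm (40 + 108 expected) in the top view. The scene camera reads 147 mm, and it reads about 2 mm low on the bench.
- **Sleeve:** the rim is back at about 87 mm, which is fully forward.
- **Position:** the mandrel axis is within about 1 mm of the coupler centre.

**Disagreements:**
- **Cameras:** the two cameras differed by about 2 to 3 mm. I allowed for this by comparing them with the gripper's known position.
- **Button force:** none of my force readings caught the 8 N push of the button; it must have tripped between readings.

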